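# Find the loose cover bolt on a three-cell tester and hold its cover open

## Robot

A 6-joint arm with a two-finger parallel gripper is mounted at the origin on the work surface. World frame = base frame: x ahead of the robot, y to its left, z up, the work surface at z = 0. Lengths are in m, angles in rad, forces in N, time in s.
With the tool pointing down it reaches from about 0.25 to 0.775 m from the base axis. Payload 4 kg.
Tool frame: the origin (TCP) lies on the centre line of the jaws, within the pads' length; the fingertips stand 14 mm ahead of it and the grasp point (between the pads) lies 5 mm behind it (robot.tcp_to_tips is the distance from the TCP to the fingertips, in m); z points along the fingers, y is the line along which they close (so a half turn about z gives the same grasp; the last joint's range is limited). The gripper opens to 94 mm and grips with 3 to 60 N. Pads are 16 mm wide; open, the fingers measure 119 mm over their backs; the gripper's body (75 mm by 177 mm) begins 78 mm behind the grasp point.
Start: joints at [-1.255, 0.087, 1.371, -0, 1.684, -0.103], TCP at [0.224, -0.502, 0.22] pointing down, gripper open.
Joint ranges: [-3.1, 3.1], [-0.76, 2.03], [0.27, 2.55], [-1.08, 4.22], [0.17, 2.65], [-2.57, 2.57]. Speed limits (rad/s): [2.79, 2.79, 3.14, 3.14, 3.14, 3.14].

## Interface

Orientations are given as [roll, pitch, yaw] about the fixed x, y, z axes, in that order (R = Rz(yaw) Ry(pitch) Rx(roll)).
In Python, from bench import robot gives the robot as it stands.
- The arm moves only by the tool carry_out, never from a script. Its argument "increments" is a list of rows, each a list of 3 entries, a list of its own where there are three numbers: the closure in counts, from 0 (fully open) to 255 (shut), then the shift along the tool's x, y, z in mm, then the turn about the tool's z in degrees. In form: [[fingers, [dx, dy, dz], twist], ...]. A call has 1 to 8 rows; each row shifts and turns the commanded pose from where the row before left it, along the tool's axes as they then stand; what a row does not reach is not made up. A row lasts 1/10 s, in which the tool goes at most 50 mm and 8.59 degrees, less where a joint would pass 70% of its speed; a pose out of reach is approached as far as the arm can. A call with a gripper value outside its range is refused whole. The fingers move at their own pace and stop on an object; the grip force is fixed at half the most. Time passes only in rows, so rows that do not move let the fingers close. It gives the time, the measured TCP pose, the force, the opening and the grip force at its end, in the units of the state.
- robot.get_obs(): the state, without advancing time (a new reading comes with each control period).
- robot.snapshot(name): name is "scene" or "top"; returns the picture (480x640x3 uint8, blue, green, red); there is no depth.
- robot.get_calibration(name): a dict with "vfov" (degrees; the focal length in pixels is half the picture's height over the tangent of half this angle, whatever the lens; pixels are square), "cx", "cy" (the principal point, pixels), "k1" (the pictures are not rectified: a ray, as slopes to the right and down, at radius r is drawn at 1 + k1 r^2 times it, then the intrinsics apply), "T" (4x4, takes a point from camera to world coordinates). Camera axes: x right, y down, z forward; pixel columns grow to the right and rows downward; lengths in m; the calibration is good to about 2 mm. A picture is of the moment at which its call begins. get_calibration takes no time and is no camera call.
- robot.close_job(): hands the job in; it is judged then, once.
The state is a dict: "time": time; "joint_positions": joint angles; "qvel": joint speeds; "joint_torque": joint torques, N m; "tool_pos": TCP position; "ee_rot": TCP orientation; "wrist_force": force on the tool from outside, world axes, zero at the start; "wrist_torque": the same for the moment, N m; "width": finger opening in m; "finger_force": force on a finger pad.
Only numpy, scipy, OpenCV 4.12 (cv2) and the standard library are available. Lean on these libraries where they do the work, as an engineer would, in place of code of your own. Each camera call takes 0.05 s, during which the arm holds its last target. There are 200 camera calls.

## Task

One of the three cover bolts on the three-cell tester has come loose, and you cannot see which: tap each bolt lightly on its head with the fingertips, from left to right as the robot faces the tester, and feel which one gives. Then take that cell's cover by its handle, swing it about 60 degrees open without letting it drop, and finish holding it there by the handle, still, so that I can put its nut back; leave the other two covers shut and everything else where it is.

Things in the scene. Friction and masses are not known exactly. Their poses are not given: they have to be found in the camera images.
- tester: white bench instrument, blue skirt, sloping touch-screen front, 384 (x) x 546 (y) mm, flat deck 85 mm high, fixed. Origin: centre of its underside; x from its front to its rear (away from the robot), y to its left, z up. Three round cells in a row on the deck, 160 mm apart along y (left = +y), centres at x = +25 mm, each with a hinged cover that bears a handle and one bolt at the front
- bolt_top_left (a point): centre of the flat top of the left cover bolt: dark round knurled head, 24 mm across, 16 mm tall, top 158 mm above the bench, 82 mm in front of the cell's centre and 57 mm in front of the handle bar; it rides on the cover and moves with the bolt
- bolt_left (a joint): how far the left bolt is pressed down, m (0 = standing at rest). A tight bolt is rigid (gives less than 2 mm at 20 N). The loose bolt looks the same but sinks 7 mm under a fingertip against a light spring (about 1 N at first touch, 3 N at the bottom), then is rigid, and springs back
- bolt_top_middle (a point): centre of the flat top of the middle cover bolt: dark round knurled head, 24 mm across, 16 mm tall, top 158 mm above the bench, 82 mm in front of the cell's centre and 57 mm in front of the handle bar; it rides on the cover and moves with the bolt
- bolt_middle (a joint): how far the middle bolt is pressed down, m (0 = standing at rest). A tight bolt is rigid (gives less than 2 mm at 20 N). The loose bolt looks the same but sinks 7 mm under a fingertip against a light spring (about 1 N at first touch, 3 N at the bottom), then is rigid, and springs back
- bolt_top_right (a point): centre of the flat top of the right cover bolt: dark round knurled head, 24 mm across, 16 mm tall, top 158 mm above the bench, 82 mm in front of the cell's centre and 57 mm in front of the handle bar; it rides on the cover and moves with the bolt
- bolt_right (a joint): how far the right bolt is pressed down, m (0 = standing at rest). A tight bolt is rigid (gives less than 2 mm at 20 N). The loose bolt looks the same but sinks 7 mm under a fingertip against a light spring (about 1 N at first touch, 3 N at the bottom), then is rigid, and springs back
- handle_left (a point): middle of the left cover's handle bar: black round bar, 12 mm thick, 76 mm long along the cover's y, standing 40 mm above the cover's top face on a post at each end (172 mm above the bench when shut); 93 mm in front of the hinge axis and 46 mm above it. Axes as the cover's: at rest parallel to the tester's
- hinge_left (a point): middle of the left cover's hinge axis, along the tester's y at the rear of the cell, 126 mm above the bench. The cover is a round steel plate 116 mm across, 12 mm thick, top face 132 mm above the bench when shut, about 0.4 kg
- cover_left (a joint): opening angle of the left cover, rad: 0 = shut, grows as its front rises (handle up, then towards the hinge side), stop at 1.4. There is no stay: unheld, the cover falls shut from any angle. A cover whose bolt is tight cannot be lifted
- handle_middle (a point): middle of the middle cover's handle bar: black round bar, 12 mm thick, 76 mm long along the cover's y, standing 40 mm above the cover's top face on a post at each end (172 mm above the bench when shut); 93 mm in front of the hinge axis and 46 mm above it. Axes as the cover's: at rest parallel to the tester's
- hinge_middle (a point): middle of the middle cover's hinge axis, along the tester's y at the rear of the cell, 126 mm above the bench. The cover is a round steel plate 116 mm across, 12 mm thick, top face 132 mm above the bench when shut, about 0.4 kg
- cover_middle (a joint): opening angle of the middle cover, rad: 0 = shut, grows as its front rises (handle up, then towards the hinge side), stop at 1.4. There is no stay: unheld, the cover falls shut from any angle. A cover whose bolt is tight cannot be lifted
- handle_right (a point): middle of the right cover's handle bar: black round bar, 12 mm thick, 76 mm long along the cover's y, standing 40 mm above the cover's top face on a post at each end (172 mm above the bench when shut); 93 mm in front of the hinge axis and 46 mm above it. Axes as the cover's: at rest parallel to the tester's
- hinge_right (a point): middle of the right cover's hinge axis, along the tester's y at the rear of the cell, 126 mm above the bench. The cover is a round steel plate 116 mm across, 12 mm thick, top face 132 mm above the bench when shut, about 0.4 kg
- cover_right (a joint): opening angle of the right cover, rad: 0 = shut, grows as its front rises (handle up, then towards the hinge side), stop at 1.4. There is no stay: unheld, the cover falls shut from any angle. A cover whose bolt is tight cannot be lifted
- gasket: bystander: orange sealing ring, 42 mm across, 5 mm thick, lying on the tester's deck between the left and middle bolts; origin: centre of its underside
- spare_bolt: bystander: spare cover bolt standing on its 24 mm head, 46 mm tall, on the deck between the middle and right bolts; origin: centre of its underside
- amber_bottle: bystander: brown glass bottle, 64 mm across, 130 mm tall, on the bench to the left; origin: centre of its underside
- white_jar: bystander: white jar with blue cap, 72 mm across, 85 mm tall, on the bench to the left; origin: centre of its underside
- sample_dish: bystander: flat aluminium sample dish, 92 mm across, 14 mm high, on the bench to the right; origin: centre of its underside
- spatula: bystander: lab spatula with black handle, 160 mm long, lying on the bench to the right; origin on its underside
- tin: bystander: tin can with yellow label, 70 mm across, 90 mm tall, on the bench to the right; origin: centre of its underside

How it is judged:
On the way, in this order (a step that is already met when the one before it is completed fails the run):
1. the left bolt is tapped on its head with the fingers (contact force between the fingers and bolt_left above 1 N and value of joint cover_left below 0.05 rad), for 0.02 s.
2. the middle bolt is tapped on its head with the fingers (contact force between the fingers and bolt_middle above 1 N and value of joint cover_middle below 0.05 rad), for 0.02 s.
3. the right bolt is tapped on its head with the fingers (contact force between the fingers and bolt_right above 1 N and value of joint cover_right below 0.05 rad), for 0.02 s.
At the end, for the whole second after the job is handed in: The loose bolt's cover (the only one that can be lifted) is 0.75 to 1.3 rad (43 to 74 degrees) open, still (under 0.1 rad/s), its handle held by the fingers (over 1 N, within 35 mm of the point between the pads); the other two are shut (under 0.05 rad) (((value of joint cover_left between 0.75 and 1.3 rad and velocity of joint cover_left between -0.1 and 0.1 rad/s and contact force between the fingers and cover_left above 1 N and distance between the grasp point and handle_left below 0.035 m and value of joint each of cover_middle, cover_right below 0.05 rad) or (value of joint cover_middle between 0.75 and 1.3 rad and velocity of joint cover_middle between -0.1 and 0.1 rad/s and contact force between the fingers and cover_middle above 1 N and distance between the grasp point and handle_middle below 0.035 m and value of joint each of cover_left, cover_right below 0.05 rad) or (value of joint cover_right between 0.75 and 1.3 rad and velocity of joint cover_right between -0.1 and 0.1 rad/s and contact force between the fingers and cover_right above 1 N and distance between the grasp point and handle_right below 0.035 m and value of joint each of cover_left, cover_middle below 0.05 rad))); the arm keeps its last pose, push and grip.
It fails at once if a bolt is struck hard (over 40 N) (contact force between the arm and bolt_left above 40 N or contact force between the arm and bolt_middle above 40 N or contact force between the arm and bolt_right above 40 N).
It fails at once if a cover drops (closing faster than 3 rad/s) (velocity of joint any of cover_left, cover_middle, cover_right below -3 rad/s).
It fails at once if a bystander is moved more than 30 mm (distance of any of gasket, spare_bolt, amber_bottle, white_jar, sample_dish, spatula, tin from where it was at the start of the episode above 0.03 m).
It also fails if it takes over 43 s, if anything falls off the work surface, if the arm or the gripper's body presses on something with over 40 N, if the wrist force passes 120 N, or if a joint passes its speed limit or range.

## Working session

There is one attempt and no reset: what is moved stays moved. The work goes in short steps, Python scripts to look and compute and a tool call to move; the robot and the scene stay as the last step left them, time stands still between calls to the robot, and variables do not carry over. Pictures are saved under pics/ and viewed, at most 10 in all, crops included, and the job is handed in when it is done.

Besides the shell and the picture viewer there is one more tool, called after ">>>" by a JSON object that holds its "op" and its "data". carry_out: Moves the arm, as the interface text tells. Its arguments: {"type":"object","properties":{"increments":{"type":"array","items":{"type":"array"}}},"required":["increments"]}

```bash
mkdir -p pics; python3 - <<'E'
from bench import robot
import cv2,numpy as np
for n in("scene","top"):
    cv2.imwrite(f"pics/{n}0.png",robot.snapshot(n)); c=robot.get_calibration(n); print(n,c["vfov"],c["cx"],c["cy"],c["k1"],np.round(c["T"],3).tolist())
o=robot.get_obs(); print(o)
E
```

```text
scene 44.151449553602085 319.95546636539444 223.1691440459431 0.05294520319241463 [[0.787, 0.421, -0.451, 1.4], [0.617, -0.54, 0.572, -1.092], [-0.003, -0.729, -0.685, 1.427], [0.0, 0.0, 0.0, 1.0]]
top 47.2560319741309 311.13391650847996 243.13790927726674 -0.17463650857451177 [[0.023, -0.979, 0.202, 0.253], [-1.0, -0.023, 0.004, -0.016], [0.001, -0.202, -0.979, 1.428], [0.0, 0.0, 0.0, 1.0]]
{'time': 0.1, 'joint_positions': array([-1.25511972e+00,  8.79099051e-02,  1.37207145e+00, -1.43371984e-05,
        1.68359818e+00, -1.03081440e-01]), 'qvel': array([-0.00127935, -0.00398943, -0.00362061, -0.00017954,  0.00063837,
        0.00038557]), 'joint_torque': array([ 1.89528953e-03, -3.41253090e+01, -3.03301299e+01,  7.18237599e-02,
        3.03916179e-02, -1.00293169e-04]), 'tool_pos': array([ 0.2235029 , -0.50204145,  0.21842151]), 'ee_rot': array([-3.13961485e+00, -1.90274479e-04,  4.18756259e-01]), 'wrist_force': array([ 0.43293469, -0.20620091,  0.26235106]), 'wrist_torque': array([ 0.04110772, -0.01142772,  0.01519876]), 'finger_force': 0.0, 'width': 0.09364728185880775}
```

View pics/top0.png

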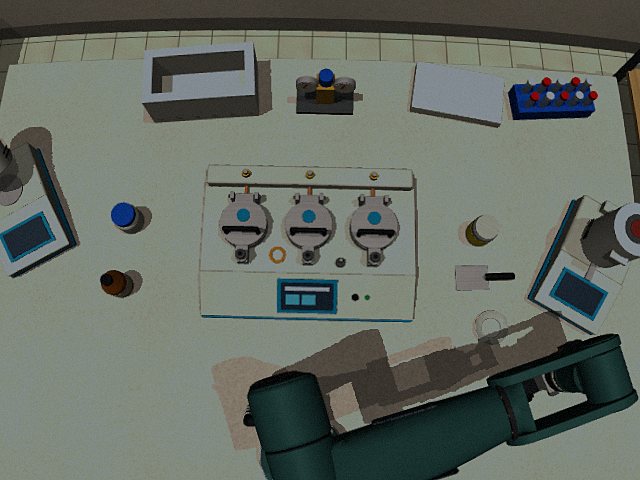

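View pics/scene0.png

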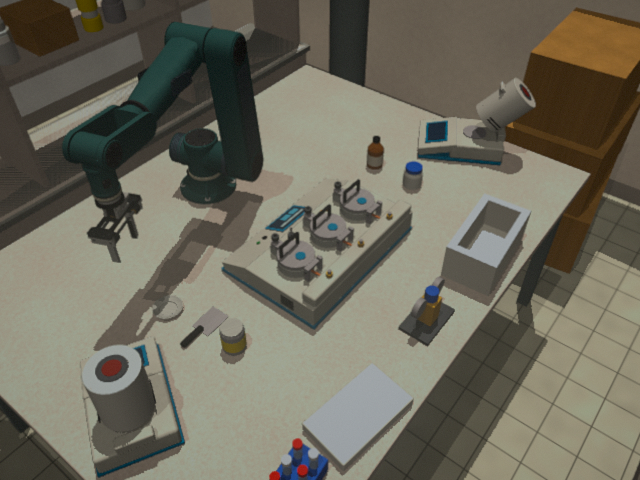

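The top view shows the tester with handles near (241,229), (309,231), (376,233) and bolts near (241,255), (310,255), (375,257). The gasket is at (278,254) and the spare bolt at (340,262). The scene view confirms the layout, and the arm is clear of the tester.

```bash
cat > h.py <<'E'
import cv2,numpy as np
from bench import robot
def ray(n,u,v):
    c=robot.get_calibration(n); f=240/np.tan(np.radians(c["vfov"]/2)); T=np.array(c["T"])
    d=np.array([(u-c["cx"])/f,(v-c["cy"])/f]); s=d.copy()
    for _ in range(20): s=d/(1+c["k1"]*(s@s))
    return T[:3,3],T[:3,:3]@np.array([s[0],s[1],1])
def onz(n,u,v,z):
    o,d=ray(n,u,v); return (o+d*(z-o[2])/d[2])
E
python3 - <<'E'
from h import *
im=cv2.imread("pics/top0.png"); crop=im[180:280,205:415]
cv2.imwrite("pics/crop.png",cv2.resize(crop,None,fx=3.8,fy=3.8,interpolation=cv2.INTER_CUBIC))
g=im.max(2)
m=(g<60).astype(np.uint8); m[:180]=0;m[275:]=0;m[:,:210]=0;m[:,410:]=0
n,l,s,c=cv2.connectedComponentsWithStats(m)
for i in range(1,n):
    if s[i,4]>15: print("dark",s[i],c[i].round(1),onz("top",*c[i],.172).round(4),onz("top",*c[i],.158).round(4))
hsv=cv2.cvtColor(im,cv2.COLOR_BGR2HSV)
m=cv2.inRange(hsv,(90,120,80),(115,255,255)); m[:180]=0;m[245:]=0;m[:,:210]=0;m[:,410:]=0
n,l,s,c=cv2.connectedComponentsWithStats(m)
for i in range(1,n):
    if s[i,4]>30: print("blue",s[i],c[i].round(1),onz("top",*c[i],.132).round(4))
E
```

```text
dark [210 183 200  12 578] [308.4 186.3] [ 0.6513 -0.0016  0.172 ] [ 0.6557 -0.0015  0.158 ]
dark [231 192   5  10  20] [233.2 197.6] [0.6194 0.1774 0.172 ] [0.6235 0.1796 0.158 ]
dark [253 193   9  12  54] [257.1 199. ] [0.617  0.1199 0.172 ] [0.621  0.1215 0.158 ]
dark [295 195   5   9  22] [297.4 200.3] [0.6159 0.0237 0.172 ] [0.6199 0.0241 0.158 ]
dark [319 196   7   9  30] [321.8 200.5] [ 0.6166 -0.0343  0.172 ] [ 0.6206 -0.0345  0.158 ]
dark [358 197   7   9  37] [361.  201.4] [ 0.6166 -0.1278  0.172 ] [ 0.6207 -0.129   0.158 ]
dark [383 197   5   9  23] [384.6 201.8] [ 0.6173 -0.1841  0.172 ] [ 0.6213 -0.186   0.158 ]
dark [222 219  46  45 505] [245.9 238.5] [0.5202 0.1419 0.172 ] [0.5231 0.1437 0.158 ]
dark [350 225  29  42 106] [361.5 248.4] [ 0.5028 -0.1294  0.172 ] [ 0.5056 -0.1307  0.158 ]
dark [290 227  42  23 296] [311.7 232.9] [ 0.5371 -0.012   0.172 ] [ 0.5402 -0.012   0.158 ]
dark [356 229  40   9 238] [375.5 232.1] [ 0.5427 -0.1621  0.172 ] [ 0.5459 -0.1637  0.158 ]
dark [287 234  15  15  33] [294.2 242.9] [0.5121 0.0283 0.172 ] [0.515  0.0288 0.158 ]
dark [380 242  12   9  19] [384.4 246.8] [ 0.5077 -0.1831  0.172 ] [ 0.5105 -0.185   0.158 ]
dark [303 250  12  11  96] [308.  255.3] [ 0.4834 -0.0047  0.172 ] [ 0.486  -0.0046  0.158 ]
dark [370 252  11  10  87] [374.7 256.7] [ 0.4838 -0.1603  0.172 ] [ 0.4864 -0.1619  0.158 ]
dark [336 258   9   9  61] [339.9 262.4] [ 0.4684 -0.0792  0.172 ] [ 0.4708 -0.0799  0.158 ]
dark [303 263  10   2  17] [307.3 263.6] [ 0.4639 -0.0036  0.172 ] [ 0.4663 -0.0034  0.158 ]
blue [237 209  13  12 127] [242.8 214.4] [0.5886 0.1575 0.132 ]
blue [302 210  13  13 127] [308.4 215.9] [ 0.5885 -0.0029  0.132 ]
blue [368 212  13  12 126] [374.  217.4] [ 0.5885 -0.1632  0.132 ]
```

View pics/crop.png

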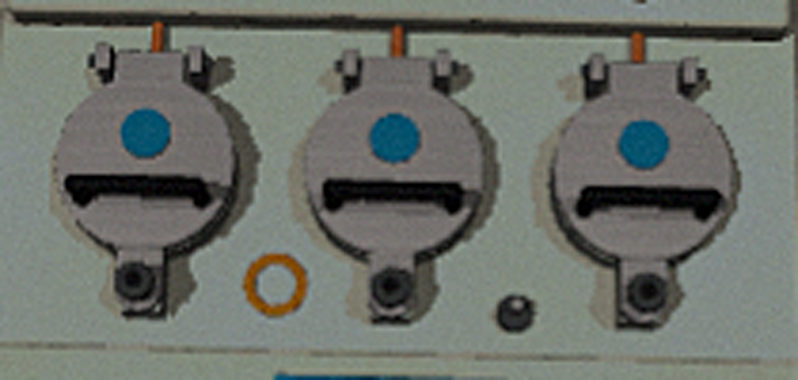

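The crop shows bolt-head tops at about (240.2,253.6), (307.8,255.2), (375.4,256.2) in full-image pixels. The handle bar centres are about (241,228.1), (308.1,229.2), (375.6,231). All three covers look square to the robot.

```bash
python3 - <<'E'
from h import *
for p in [(240.2,253.6),(307.8,255.2),(375.4,256.2)]: print("bolt",onz("top",*p,.158).round(4))
for p in [(241,228.1),(308.1,229.2),(375.6,231)]: print("handle",onz("top",*p,.172).round(4))
im=cv2.imread("pics/scene0.png")
cv2.imwrite("pics/crop2.png",cv2.resize(im[170:285,255:400],None,fx=5,fy=5,interpolation=cv2.INTER_CUBIC))
E
```

```text
bolt [0.4864 0.1555 0.158 ]
bolt [ 0.4863 -0.0041  0.158 ]
bolt [ 0.4875 -0.1635  0.158 ]
handle [0.5449 0.1547 0.172 ]
handle [ 0.5458 -0.0035  0.172 ]
handle [ 0.5452 -0.1624  0.172 ]
```

View pics/crop2.png

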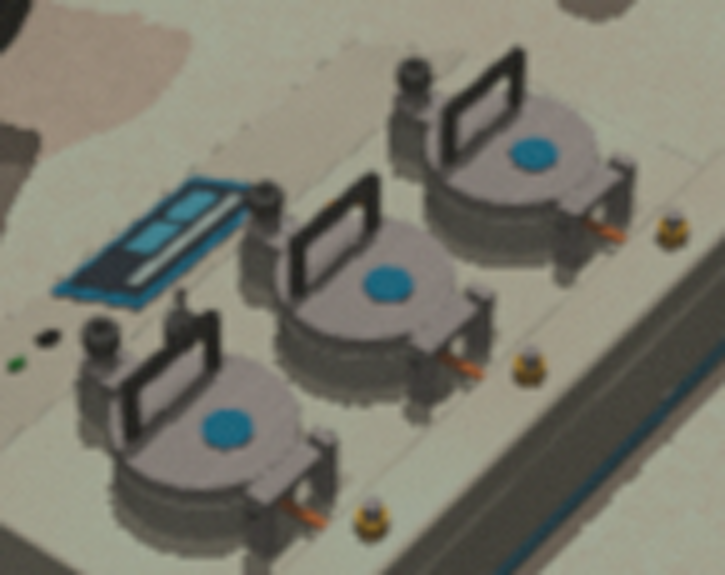

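>>> {"op": "carry_out", "data": {"increments": [[255,[0,0,-5],-8.25],[255,[0,0,-5],-8.25],[255,[0,0,-5],-8.25],[255,[0,0,-5],-8.25],[255,[0,0,-5],-8.25],[255,[0,0,-5],-8.25],[255,[0,0,-5],-8.25],[255,[0,0,-5],-8.25]]}}

```text
time: 0.9
tool_pos: [0.2236, -0.5022, 0.259]
ee_rot: [-3.141, -0.001, 1.577]
wrist_force: [-0.1, 0.2, -0.6]
width: 0.0335
finger_force: 0.0
```

The scene view agrees: upright handle bars, a bolt in front of each, and the spare bolt between middle and right. Now moving to the left bolt.

>>> {"op": "carry_out", "data": {"increments": [[255,[20,10,0],0.3],[255,[45,19,0],0],[255,[45,19,0],0],[255,[45,19,0],0],[255,[45,19,0],0],[255,[45,19,0],0],[255,[45,19,0],0],[255,[45,19,0],0]]}}

```text
time: 1.7
tool_pos: [0.3684, -0.1662, 0.2591]
ee_rot: [3.142, -0.0, 1.565]
wrist_force: [1.4, -0.6, -0.9]
width: 0.0008
finger_force: 0.0
```

>>> {"op": "carry_out", "data": {"increments": [[255,[45,19,0],0],[255,[45,19,0],0],[255,[45,19,0],0],[255,[45,19,0],0],[255,[45,19,0],0],[255,[45,18,0],0],[255,[32,7,0],0],[255,[20,3,0],0]]}}

```text
time: 2.5
tool_pos: [0.493, 0.1558, 0.2583]
ee_rot: [-3.14, -0.0, 1.568]
wrist_force: [0.9, -0.5, 0.5]
width: 0.0004
finger_force: 0.0
```

```bash
python3 - <<'E'
from h import *
a,d=ray("scene",322.2,211.7); b,e=ray("top",308.1,229.2)
t=np.linalg.lstsq(np.c_[d,-e],b-a,rcond=None)[0]
print(a+t[0]*d,b+t[1]*e); print(robot.get_obs())
E
```

```text
[5.48752247e-01 2.82786221e-04 1.75601671e-01] [ 0.54518461 -0.00349301  0.17473338]
{'time': 2.5, 'joint_positions': array([1.96050311e-01, 1.06667079e-02, 1.37438792e+00, 4.39491017e-04,
       1.75852478e+00, 1.98634648e-01]), 'qvel': array([ 0.34895328,  0.17490432, -0.18190175, -0.01782584,  0.00717425,
        0.35881069]), 'joint_torque': array([ -0.56027982, -31.33656263, -30.10542512,   0.24362577,
        -0.04081652,  -0.21505181]), 'tool_pos': array([0.49302181, 0.1557684 , 0.25827307]), 'ee_rot': array([-3.13955975e+00, -3.13934861e-05,  1.56829355e+00]), 'wrist_force': array([ 0.85448246, -0.5232935 ,  0.4950246 ]), 'wrist_torque': array([-0.03509008, -0.05235667,  0.10793616]), 'finger_force': 0.0, 'width': 0.00038953137756335014}
```

>>> {"op": "carry_out", "data": {"increments": [[255,[0,-3,0],0],[255,[0,0,15],0],[255,[0,0,20],0],[255,[0,0,20],0],[255,[0,0,15],0],[255,[0,0,8],0],[255,[0,0,0],0],[255,[0,0,0],0]]}}

```text
time: 3.3
tool_pos: [0.4904, 0.1529, 0.182]
ee_rot: [3.141, -0.0, 1.565]
wrist_force: [0.3, 0.3, 1.6]
width: 0.0004
finger_force: 0.0
```

>>> {"op": "carry_out", "data": {"increments": [[255,[2,-2,3],0],[255,[0,0,3],0],[255,[0,0,2],0],[255,[0,0,0],0],[255,[0,0,0],0]]}}

```text
time: 3.8
tool_pos: [0.4881, 0.1552, 0.1735]
ee_rot: [3.142, 0.0, 1.566]
wrist_force: [-0.6, 0.8, 0.3]
width: 0.0004
finger_force: 0.0
```

>>> {"op": "carry_out", "data": {"increments": [[255,[0,0,1],0],[255,[0,0,1],0],[255,[0,0,0],0]]}}

```text
time: 4.1
tool_pos: [0.4882, 0.1552, 0.1716]
ee_rot: [3.141, -0.0, 1.565]
wrist_force: [-0.2, -1.0, 1.1]
width: 0.0004
finger_force: 0.6
```

>>> {"op": "carry_out", "data": {"increments": [[255,[0,0,1],0],[255,[0,0,0],0],[255,[0,0,0],0]]}}

```text
time: 4.4
tool_pos: [0.4882, 0.1552, 0.1706]
ee_rot: [3.141, -0.0, 1.566]
wrist_force: [-0.2, 0.4, 2.2]
width: 0.0004
finger_force: 0.7
```

>>> {"op": "carry_out", "data": {"increments": [[255,[0,0,1],0],[255,[0,0,0],0],[255,[0,0,0],0]]}}

```text
time: 4.7
tool_pos: [0.4882, 0.1552, 0.1696]
ee_rot: [3.141, 0.0, 1.565]
wrist_force: [1.5, 0.2, 1.4]
width: 0.0005
finger_force: 0.9
```

>>> {"op": "carry_out", "data": {"increments": [[255,[0,0,1],0],[255,[0,0,0],0],[255,[0,0,0],0]]}}

```text
time: 5.0
tool_pos: [0.4882, 0.1552, 0.1685]
ee_rot: [3.141, -0.0, 1.565]
wrist_force: [0.8, 0.3, 1.7]
width: 0.0006
finger_force: 1.1
```

>>> {"op": "carry_out", "data": {"increments": [[255,[0,0,1],0],[255,[0,0,1],0],[255,[0,0,0],0],[255,[0,0,0],0]]}}

```text
time: 5.4
tool_pos: [0.4882, 0.1552, 0.1666]
ee_rot: [3.141, -0.0, 1.565]
wrist_force: [0.5, 0.3, 2.5]
width: 0.0004
finger_force: 1.4
```

The left bolt sank more than 5 mm at about 2.5 N, so it is the loose one. Next the middle bolt.

>>> {"op": "carry_out", "data": {"increments": [[255,[0,0,-10],0],[255,[0,0,-14],0],[255,[-25,0,0],0],[255,[-40,0,0],0],[255,[-40,0,0],0],[255,[-35,0,0],0],[255,[-19,0,0],0],[255,[0,0,0],0]]}}

```text
time: 6.2
tool_pos: [0.4871, -0.006, 0.1912]
ee_rot: [-3.142, 0.001, 1.561]
wrist_force: [0.6, -0.2, 0.1]
width: 0.0005
finger_force: 0.0
```

>>> {"op": "carry_out", "data": {"increments": [[255,[0,0,8],0],[255,[0,0,6],0],[255,[0,0,2],0],[255,[0,0,0],0],[255,[0,0,0],0]]}}

```text
time: 6.7
tool_pos: [0.4872, -0.0032, 0.1744]
ee_rot: [-3.141, -0.0, 1.567]
wrist_force: [0.2, -0.9, 0.0]
width: 0.0005
finger_force: 0.0
```

>>> {"op": "carry_out", "data": {"increments": [[255,[0,0,1],0],[255,[0,0,1],0],[255,[0,0,0],0]]}}

```text
time: 7.0
tool_pos: [0.4872, -0.0038, 0.1724]
ee_rot: [-3.142, 0.0, 1.566]
wrist_force: [0.7, -0.2, 0.3]
width: 0.0003
finger_force: 0.0
```

>>> {"op": "carry_out", "data": {"increments": [[255,[0,0,1],0],[255,[0,0,0],0],[255,[0,0,0],0]]}}

```text
time: 7.3
tool_pos: [0.4873, -0.0038, 0.1719]
ee_rot: [3.141, 0.0, 1.565]
wrist_force: [-1.3, 0.2, 2.8]
width: 0.0006
finger_force: 1.4
```

>>> {"op": "carry_out", "data": {"increments": [[255,[0,0,0.5],0],[255,[0,0,0],0],[255,[0,0,0],0]]}}

```text
time: 7.6
tool_pos: [0.4873, -0.0038, 0.1719]
ee_rot: [3.141, 0.0, 1.566]
wrist_force: [-2.3, -0.4, 4.5]
width: 0.0003
finger_force: 2.5
```

>>> {"op": "carry_out", "data": {"increments": [[255,[0,0,-7],0],[255,[0,0,-12],0],[255,[-25,0,0],0],[255,[-40,0,0],0],[255,[-40,0,0],0],[255,[-35,0,0],0],[255,[-19,0,0],0],[255,[0,0,0],0]]}}

```text
time: 8.4
tool_pos: [0.4864, -0.1652, 0.1903]
ee_rot: [3.141, 0.001, 1.562]
wrist_force: [-0.3, 0.2, -0.2]
width: 0.0007
finger_force: 0.0
```

>>> {"op": "carry_out", "data": {"increments": [[255,[0,0,8],0],[255,[0,0,6],0],[255,[0,0,2],0],[255,[0,0,0],0],[255,[0,0,0],0]]}}

```text
time: 8.9
tool_pos: [0.4865, -0.1622, 0.174]
ee_rot: [3.141, 0.0, 1.567]
wrist_force: [0.3, 0.2, -0.4]
width: 0.0008
finger_force: 0.0
```

The middle bolt is rigid. Now the right.

>>> {"op": "carry_out", "data": {"increments": [[255,[0,0,1],0],[255,[0,0,1],0],[255,[0,0,0],0],[255,[0,0,0],0]]}}

```text
time: 9.3
tool_pos: [0.4865, -0.1627, 0.1723]
ee_rot: [3.141, -0.0, 1.566]
wrist_force: [-0.0, 1.0, 1.6]
width: 0.0002
finger_force: 0.5
```

>>> {"op": "carry_out", "data": {"increments": [[255,[0,0,1],0],[255,[0,0,0],0],[255,[0,0,0],0]]}}

```text
time: 9.6
tool_pos: [0.4866, -0.1628, 0.1719]
ee_rot: [3.14, 0.0, 1.565]
wrist_force: [-0.2, 1.8, 5.0]
width: 0.0004
finger_force: 2.6
```

The right bolt is rigid too, so it is the left cover. Lifting off and going over the left handle with partly opened fingers.

>>> {"op": "carry_out", "data": {"increments": [[255,[0,0,-10],0],[255,[0,0,-25],0],[255,[0,0,-25],0],[146,[25,5,0],0],[146,[40,8,0],0],[146,[45,8,0],0],[146,[45,8,0],0],[146,[45,8,0],0]]}}

```text
time: 10.4
tool_pos: [0.5245, 0.0383, 0.231]
ee_rot: [3.141, 0.001, 1.565]
wrist_force: [0.6, 0.4, 0.2]
width: 0.0367
finger_force: 0.0
```

>>> {"op": "carry_out", "data": {"increments": [[146,[45,8,0],0],[146,[40,8,0],0],[146,[25,5,0],0],[146,[8,1,0],0],[146,[0,0,0],0],[146,[0,0,0],0]]}}

```text
time: 11.0
tool_pos: [0.547, 0.1537, 0.2309]
ee_rot: [-3.141, 0.001, 1.565]
wrist_force: [0.2, -0.1, 0.8]
width: 0.0403
finger_force: 0.0
```

```bash
python3 - <<'E'
from h import *
im=robot.snapshot("scene"); cv2.imwrite("pics/s1.png",cv2.resize(im[120:280,230:430],None,fx=3.7,fy=3.7,interpolation=cv2.INTER_CUBIC))
E
```

```text
(no output)
```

View pics/s1.png

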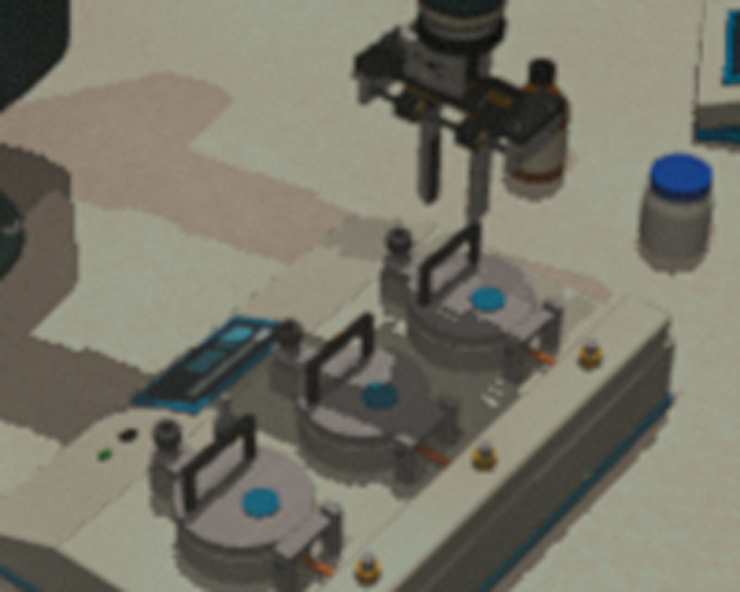

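The fingers, with tips at crop (429,197) and (477,218), straddle the left handle bar at (450,250). I'll descend and grip.

>>> {"op": "carry_out", "data": {"increments": [[146,[1,-1,15],0],[146,[0,0,20],0],[146,[0,0,15],0],[146,[0,0,8],0],[146,[0,0,4],0],[146,[0,0,0],0],[146,[0,0,0],0]]}}

```text
time: 11.75
tool_pos: [0.5465, 0.1559, 0.1697]
ee_rot: [3.14, -0.0, 1.565]
wrist_force: [-0.0, 0.1, 0.0]
width: 0.0402
finger_force: 0.0
```

>>> {"op": "carry_out", "data": {"increments": [[170,[0,0,0],0],[190,[0,0,0],0],[205,[0,0,0],0],[215,[0,0,0],0],[255,[0,0,0],0],[255,[0,0,0],0],[255,[0,0,0],0],[255,[0,0,0],0]]}}

```text
time: 12.55
tool_pos: [0.5448, 0.1559, 0.1691]
ee_rot: [-3.139, 0.0, 1.566]
wrist_force: [-5.1, 0.3, 4.1]
width: 0.011
finger_force: 30.0
```

>>> {"op": "carry_out", "data": {"increments": [[255,[0,1.1,-2],0],[255,[0,1.1,-2],0],[255,[0,1.1,-2],0],[255,[0,1.1,-1.9],0],[255,[0,2.5,-3.8],0],[255,[0,2.5,-3.7],0],[255,[0,0,0],0]]}}

```text
time: 13.25
tool_pos: [0.5523, 0.1559, 0.1825]
ee_rot: [-3.132, 0.001, 1.566]
wrist_force: [-8.3, 0.7, -0.4]
width: 0.0109
finger_force: 30.0
```

>>> {"op": "carry_out", "data": {"increments": [[255,[0,1.8,-3.6],0],[255,[0,2,-3.5],0],[255,[0,2.8,-3.3],0],[255,[0,3,-3.2],0],[255,[0,3.3,-3],0],[255,[0,3.5,-3],0],[255,[0,3.6,-2.7],0],[255,[0,3.7,-2.6],0]]}}

```text
time: 14.05
tool_pos: [0.5758, 0.1559, 0.2087]
ee_rot: [-3.133, 0.0, 1.566]
wrist_force: [-11.8, -0.2, 5.3]
width: 0.0109
finger_force: 30.0
```

```bash
python3 - <<'E'
from h import *
im=robot.snapshot("scene"); cv2.imwrite("pics/s2.png",cv2.resize(im[120:280,230:430],None,fx=3.7,fy=3.7,interpolation=cv2.INTER_CUBIC))
o=robot.get_obs();print(o["tool_pos"],o["wrist_force"],o["finger_force"])
E
```

```text
[0.5765925  0.15586763 0.20937155] [-8.60207665 -0.3650685   3.06790468] 29.99877154827118
```

View pics/s2.png

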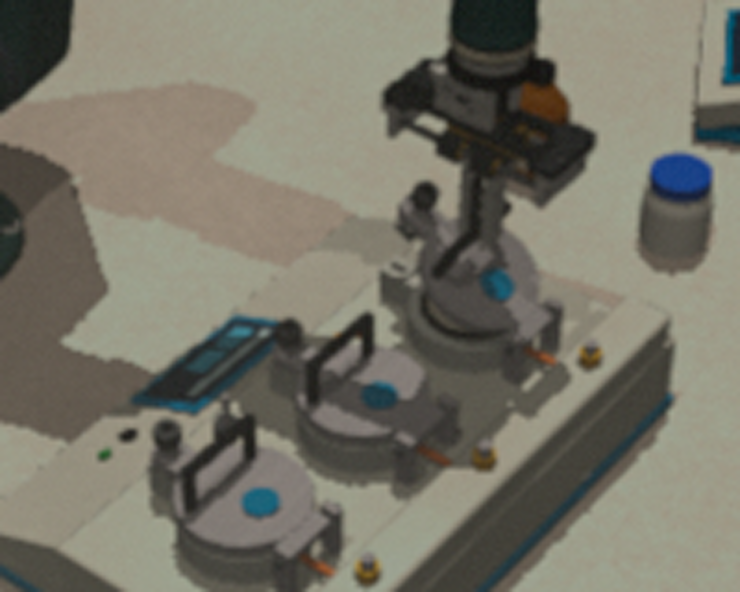

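The left cover is rising about 28° with its handle in the fingers, at crop (470,250). The other two covers are shut. Continuing along the arc.

>>> {"op": "carry_out", "data": {"increments": [[255,[0,3.4,-2.4],0],[255,[0,3.8,-2.3],0],[255,[0,4,-2],0],[255,[0,4,-2],0],[255,[0,4.2,-1.7],0],[255,[0,4.2,-1.6],0],[255,[0,4.3,-1.3],0],[255,[0,4.3,-1.2],0]]}}

```text
time: 14.9
tool_pos: [0.61, 0.1558, 0.226]
ee_rot: [-3.14, -0.0, 1.566]
wrist_force: [-6.8, -1.1, 6.6]
width: 0.0112
finger_force: 30.0
```

>>> {"op": "carry_out", "data": {"increments": [[255,[0,4.4,-1],0],[255,[0,4.4,-0.8],0],[255,[0,4.4,-0.5],0],[255,[0,4,-0.4],0],[255,[0,0,0],0],[255,[0,0,0],0],[255,[0,0,0],0]]}}

```text
time: 15.6
tool_pos: [0.6287, 0.1557, 0.2283]
ee_rot: [3.14, -0.001, 1.566]
wrist_force: [-4.1, 0.5, 6.5]
width: 0.0111
finger_force: 30.0
```

```bash
python3 - <<'E'
from h import *
im=robot.snapshot("scene"); cv2.imwrite("pics/s3.png",cv2.resize(im[120:280,230:430],None,fx=3.7,fy=3.7,interpolation=cv2.INTER_CUBIC))
o=robot.get_obs();print(o["tool_pos"],o["wrist_force"],o["finger_force"],o["qvel"].round(4))
E
```

```text
[0.62864602 0.15574389 0.22827842] [-3.47521706  0.5810121   4.48211227] 30.007445812225342 [ 0.0005 -0.0007  0.0011 -0.0001  0.0009 -0.001 ]
```

View pics/s3.png

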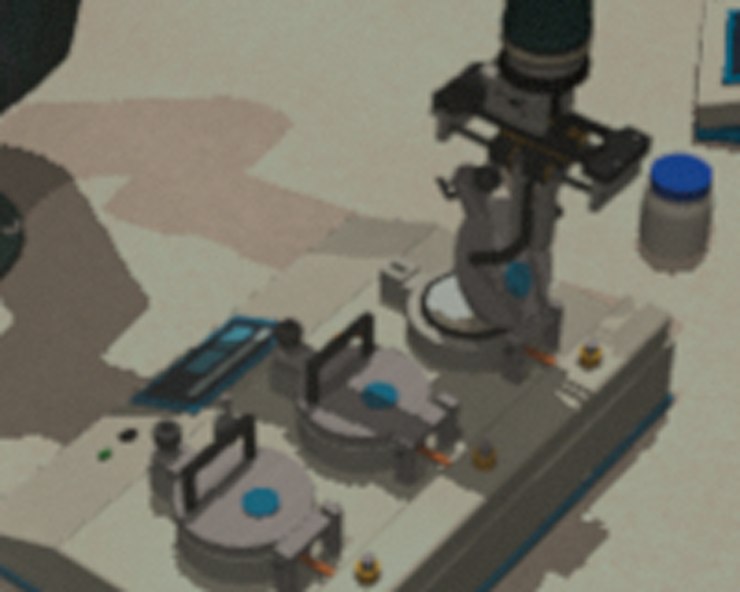

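The left cover stands about 58° open, judged by the handle having travelled 84 mm back and 59 mm up. It is held and still, the other two covers are shut, and nothing else visible has moved. Handing in.

```bash
python3 -c "
from bench import robot
print(robot.close_job())"
```

```text
the job is handed in; nothing more can be done
None
```

The left bolt was the loose one (it sank over 5 mm at about 2.5 N; the middle and right were rigid); the left cover is now held still by its handle, about 58° open, the other two are shut, and the job is handed in, with no verdict returned.

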